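# Set up a hub axle in the length gauge

### The job

Take the longest of the three hub axles out of the wooden rack and lay it in the two V-saddles of the length gauge, between the sprung plunger and the stop. Then slide the stop by its upright grip up against the axle and gently on, until the axle has pressed the plunger in by about half of its travel (never right in), and let go so that the stop holds it there. Leave the two shorter axles, the hub and the jar where they are.

Things in the scene. Friction and masses are not known exactly. Their poses are not given: they have to be found in the camera images.
- gauge: Fixed length gauge: grey bed 80 mm (its x) by 360 mm (its y, -135 to +225 mm), 14 mm thick; origin on the bench, z up. Two steel V-saddles at y = -42 and +42 mm (14 mm thick, 90 degree V, 34 mm wide at the mouth 67 mm above the bench; bed free between them) carry a shaft along y, axis 60 mm up. At the -y end a block 80 mm high with the plunger, at the +y side the stop.
- cradle (a point): Point of the gauge to lay the long axle's centre on: x = 0, y = +10 mm, 60 mm above the bench (the seated shaft axis); axes as the gauge's. There the axle's ends clear plunger and stop by 5 mm or more in every start; 5 mm off along y does no harm.
- axle_long_center (a point): The longest hub axle: steel shaft, diameter 14 mm, 12 to 13 cm long (the exact length is for the gauge to tell), about 150 g, with a sleeve 18 mm in diameter and 24 mm long in its middle. The point is the shaft's centre, its y axis runs along the shaft. It starts lying level in the rack.
- axle_mid_center (a point): A like axle, about 2 cm shorter, centre and axes as above; to be left in the rack.
- axle_short_center (a point): A like axle, 3 to 4 cm shorter than the longest, centre and axes as above; to be left in the rack.
- rack: Fixed wooden rack, base 170 mm (its x) by 100 mm (its y) by 12 mm, origin on the bench under its centre. It holds three axles parallel to its y, 65 mm apart in x, in V-saddles at y = -37 and +37 mm (14 mm thick), shaft axes 50 mm above the bench. Which axle lies in which place varies.
- stop (a joint): Travel of the stop (m): its jaw's face lies at gauge y = 150 mm minus this, moving to -y towards the plunger as it grows; range 0 to 0.115, starts at 0 to 0.045, meets the axle beyond 0.07. Stiff (roughly 10 to 14 N to slide) and stays where it is left, also against the plunger's spring. Pushing the axle along its saddles adds 1 to 3 N.
- stop_grip (a point): Where to grip the stop: in its upright aluminium grip, 20 mm (gauge x) by 26 mm (gauge y), top 99 mm above the bench; the point is on its centre line, 78 mm above the bench, 48 mm to +y of the jaw's face. The jaw (28 mm wide, 10 mm thick, 79 mm high) stands 25 mm clear of the grip; the slide below is 56 mm wide, its top 31 mm above the bench.
- plunger_place (a point): Fixed point of the gauge, 66 mm to -y of its origin, 60 mm up, in the middle of the range where the plunger's tip can start: its block is clamped up to 6 mm either way along y (not reported). The plunger: a 12 mm pin pointing to +y, travel 8 mm, with a 22 mm collar whose 8 mm gap to the block closes as it goes in. Spring: 1.5 N at first touch, 1 N more per mm, so 5.5 N half-way.
- hub: Bystander: an aluminium hub shell standing on end, 58 mm in diameter, 70 mm high, origin under its centre.
- tin: Bystander: a grey jar with a steel lid, 60 mm in diameter, 60 mm high, origin under its centre.
Mind the look-alikes: they are no part of the job. Leave any purple, red or yellow look-alike of the part that bears axle_long_center alone.

How it is judged (in metres and radians):
On the way:
1. the longest axle lies in both saddles of the gauge, let go, the plunger not yet pressed (x of axle_long_center in the frame of gauge between -0.005 and 0.005 m and y of axle_long_center in the frame of gauge between -0.026 and 0.034 m and z of axle_long_center in the frame of gauge between 0.055 and 0.065 m and angle between the y axis of axle_long_center and the y axis of gauge, either way round below 0.08 rad and contact force between the fingers and axle_long below 0.1 N and contact force between axle_long and plunger below 0.3 N), for 0.2 s.
At the end, for the whole second after the job is handed in: The longest axle lies in both V-saddles (axis within 5 mm of its seated place across and in height, parallel to the gauge within 0.08 rad), and the stop, at rest and let go, holds it so that the plunger presses on it with 3 to 8 N, that is, it is pressed in by 1.5 to 6.5 mm of its 8 mm (x of axle_long_center in the frame of gauge between -0.005 and 0.005 m and y of axle_long_center in the frame of gauge between -0.026 and 0.034 m and z of axle_long_center in the frame of gauge between 0.055 and 0.065 m and angle between the y axis of axle_long_center and the y axis of gauge, either way round below 0.08 rad and contact force between axle_long and plunger between 3 and 8 N and velocity of joint stop between -0.002 and 0.002 m/s and value of joint stop above 0.07 m); the robot touches nothing.
It fails at once if the plunger is driven right in (over 13 N on it) (contact force between axle_long and plunger above 13 N).
It fails at once if a shorter axle, the hub or the jar is moved by more than 30 mm (distance of any of axle_mid_center, axle_short_center, hub, tin from where it was at the start of the episode above 0.03 m).
It also fails if it takes over 64 s, if anything falls off the work surface, if the arm or the gripper's body presses on something with over 40 N, if the wrist force passes 120 N, or if a joint passes its speed limit or range.

### The arm

A 6-joint arm with a two-finger parallel gripper is mounted at the origin on the work surface. World frame = base frame: x ahead of the robot, y to its left, z up, the work surface at z = 0. Lengths are in mm, angles in degrees, forces in N, time in s.
With the tool pointing down it reaches from about 350 to 775 mm from the base axis. Payload 5.5 kg.
Tool frame: the origin (TCP) lies midway between the tips of the shut fingers; the grasp point (between the pads) lies 19 mm behind it; z points along the fingers, y is the direction in which the jaws open and shut (so a half turn about z gives the same grasp; the last joint's range is limited). The gripper opens to 85 mm and grips with 20 to 120 N. Pads are 22 mm wide; open, the fingers measure 114 mm over their backs; the gripper's body (76 mm by 85 mm) begins 54 mm behind the grasp point. The pads swing forward as they close: fully open they stand 13 mm farther back than shut.
Start: joints at [-76.18, 17.945, 2.641, 74.691, 0, 82.002], TCP at [213.705, -533.856, 231.323] pointing down, gripper open.
Joint ranges: [-158.12, 158.12], [-49.38, 96.58], [-58.88, 72.47], [-126.05, 133.96], [-84.25, 85.87], [-180, 180]. Speed limits (degrees/s): [147.25, 147.25, 180, 180, 180, 180].

### API

Orientations are given as a 3x3 rotation matrix whose columns are the frame's x, y, z axes.
In Python, from cell import * gives the robot as it stands.
- The arm moves only by the tool play_rows, never from a script. Its argument "targets" is a list that holds one entry, the list of rows, each a list of 7 numbers: the shift along the tool's x, y, z in cm, then the turn, a rotation vector about the tool's x, y, z in degrees, then the opening, from 0 (shut) to 1 (fully open). In form: [[[x, y, z, ax, ay, az, jaw], ...]]. A call has 1 to 10 rows; each row is the pose to reach, as a shift and turn from the pose commanded when the call began, along the tool's axes at that moment; what a row does not reach only later rows make up. A row lasts 1/12 s, in which the tool goes at most 41.7 mm and 7.16 degrees, less where a joint would pass 70% of its speed; a pose out of reach is approached as far as the arm can. A call with a gripper value outside its range is refused whole. The fingers move at their own pace and stop on an object; the grip force is fixed at half the most. Time passes only in rows, so rows that repeat a pose let the fingers close. It gives the time, the measured TCP pose, the force and the opening at its end, in the units of the state.
- get_state(): the state, without advancing time (a new reading comes with each control period).
- capture(name): name is "scene" or "top" or "wrist"; returns (picture, depth): 420x560x3 uint8, red, green, blue; 420x560 float32, mm along the optical axis (not along the pixel's ray), 0 where there is no reading.
- camera_params(name): a dict with "camera_matrix" (3x3 intrinsics, pixels), "extrinsics" (4x4, takes a point from world to camera coordinates); the wrist camera has in their place "T_tool_cam" (4x4, takes a point from camera to tool coordinates, whose origin is the TCP and whose axes are the flange's). Camera axes: x right, y down, z forward; pixel columns grow to the right and rows downward; lengths in mm; the calibration is good to about 2 mm. A picture is of the moment at which its call begins: read the wrist's pose just before it. camera_params takes no time and is no camera call.
- hand_in(): hands the job in, once; it reports no verdict.
The state is a dict: "t": time; "joint_positions": joint angles; "qd": joint speeds; "tau": joint torques, N m; "tcp_pos": TCP position; "eef_rot": TCP orientation; "force": force on the tool from outside, world axes, zero at the start; "ft_torque": the same for the moment, N m; "grip_width": opening from 0.0 (shut) to 1.0 (fully open).
Only numpy, scipy, OpenCV 4.12 (cv2) and the standard library are available. Lean on these libraries where they do the work, as an engineer would, in place of code of your own. Each camera call takes 0.05 s, during which the arm holds its last target.

## Working session

There is one attempt and no reset: what is moved stays moved. The work goes in short steps, Python scripts to look and compute and a tool call to move; the robot and the scene stay as the last step left them, time stands still between calls to the robot, and variables do not carry over. Pictures are saved under pics/ and viewed, and the job is handed in when it is done.

Besides the shell and the picture viewer there is one more tool, called after "Emit:" as name(argument=value, ...), one argument or row to a line, values as JSON. play_rows: Moves the arm, as the interface text tells. Its arguments: {"type":"object","properties":{"targets":{"type":"array","items":{"type":"array","items":{"type":"array","items":{"type":"number"}}}}},"required":["targets"]}

```bash
ls; mkdir -p pics; python3 - <<'E'
from cell import *
import cv2,numpy as np
s=get_state();print(s['t'],s['tcp_pos'],s['eef_rot'],s['grip_width'])
for n in ['scene','top','wrist']:
    p,d=capture(n);cv2.imwrite(f'pics/{n}0.png',p[:,:,::-1]);np.save(f'pics/{n}0.npy',d)
    print(n,camera_params(n))
E
```

```text
pics
0.0 [ 213.59031997 -533.33357255  230.42212061] [[ 9.28362549e-01  3.71675676e-01 -4.10657052e-04]
 [ 3.71675812e-01 -9.28360978e-01  1.72772787e-03]
 [ 2.60916443e-04 -1.75658915e-03 -9.99998423e-01]] 0.9972730200772416
scene {'camera_matrix': array([[456.63963518,   0.        , 275.02912566],
       [  0.        , 456.63963518, 210.25379565],
       [  0.        ,   0.        ,   1.        ]]), 'extrinsics': array([[-7.64240333e-01,  6.44826518e-01, -1.16393587e-02,
         4.59207055e+02],
       [ 4.38331447e-01,  5.06097392e-01, -7.42785953e-01,
        -1.46460157e+02],
       [-4.73077431e-01, -5.72768882e-01, -6.69427780e-01,
         1.32600887e+03],
       [ 0.00000000e+00,  0.00000000e+00,  0.00000000e+00,
         1.00000000e+00]])}
top {'camera_matrix': array([[439.94486139,   0.        , 276.20786797],
       [  0.        , 439.94486139, 200.5451727 ],
       [  0.        ,   0.        ,   1.        ]]), 'extrinsics': array([[ 1.68418033e-02, -9.99840392e-01,  5.96196417e-03,
        -1.00336428e+02],
       [-9.82729773e-01, -1.76519683e-02, -1.84202607e-01,
         5.30009811e+02],
       [ 1.84278447e-01, -2.75669563e-03, -9.82870212e-01,
         9.14688092e+02],
       [ 0.00000000e+00,  0.00000000e+00,  0.00000000e+00,
         1.00000000e+00]])}
wrist {'camera_matrix': array([[300.07823466,   0.        , 278.29251465],
       [  0.        , 300.07823466, 205.2803733 ],
       [  0.        ,   0.        ,   1.        ]]), 'T_tool_cam': array([[ 1.14796226e-03, -9.51679639e-01, -3.07090455e-01,
         7.85839735e+01],
       [ 9.99999226e-01,  9.45476736e-04,  8.08134560e-04,
         1.79529699e-01],
       [-4.78738325e-04, -3.07091145e-01,  9.51679988e-01,
        -1.42747207e+02],
       [ 0.00000000e+00,  0.00000000e+00,  0.00000000e+00,
         1.00000000e+00]])}
```

View pics/scene0.png

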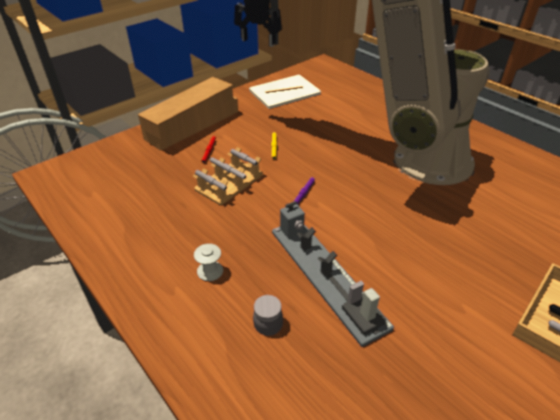

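View pics/top0.png

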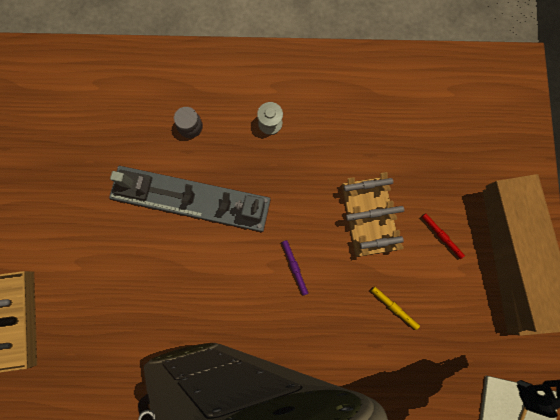

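View pics/wrist0.png

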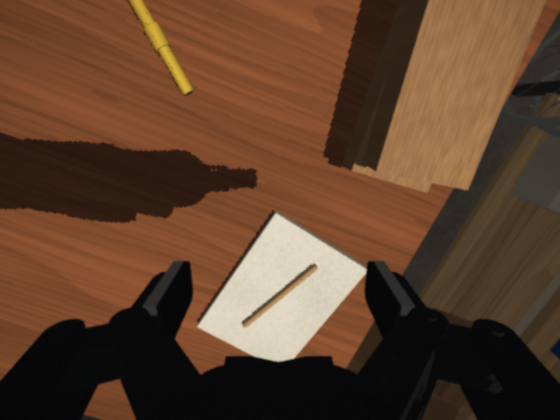

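The top picture shows the rack with three grey axles near (368,184), (373,214) and (380,243), and the gauge from (115,180) to (267,215) with the stop at its left end. The red, yellow and purple rods on the bench are look-alikes. I'll enlarge the rack and gauge next.

```bash
cat > h.py <<'E'
import numpy as np,cv2
from cell import *
def ray(n,uv,z):
    c=camera_params(n);K=c['camera_matrix'];E=c['extrinsics']
    uv=np.atleast_2d(uv).astype(float)
    d=(np.linalg.inv(K)@np.c_[uv,np.ones(len(uv))].T).T@E[:3,:3]
    o=-E[:3,:3].T@E[:3,3]
    return o+d*((z-o[2])/d[:,2])[:,None]
def proj(n,P):
    c=camera_params(n);K=c['camera_matrix'];E=c['extrinsics']
    q=(E[:3,:3]@np.atleast_2d(P).T).T+E[:3,3]; q=q@K.T
    return q[:,:2]/q[:,2:]
def cloud(n,d,T=None):
    c=camera_params(n);K=c['camera_matrix']
    v,u=np.mgrid[:d.shape[0],:d.shape[1]]
    P=np.stack([(u-K[0,2])/K[0,0]*d,(v-K[1,2])/K[1,1]*d,d],-1)
    if T is None: T=np.linalg.inv(c['extrinsics'])
    return P@T[:3,:3].T+T[:3,3]
E
python3 - <<'E'
from h import *
p=cv2.imread('pics/top0.png')
a=cv2.resize(p[165:275,325:415],None,fx=5,fy=5,interpolation=cv2.INTER_CUBIC)
b=cv2.resize(p[155:245,100:280],None,fx=4.4,fy=4.4,interpolation=cv2.INTER_CUBIC)
cv2.imwrite('pics/rackc.png',a);cv2.imwrite('pics/gaugec.png',b)
d=np.load('pics/top0.npy');X=cloud('top',d)
for uv in [(368,184),(373,214),(380,243),(360,225),(185,120),(270,112),(117,176),(252,207),(150,178),(300,330)]:
    print(uv,X[uv[1],uv[0]].round(1))
E
```

```text
(368, 184) [ 570.4 -291.3   58.9]
(373, 214) [ 504.3 -300.9   57.9]
(380, 243) [ 441.7 -314.    59.3]
(360, 225) [ 485.8 -281.1   12.8]
(185, 120) [709.2 116.1  61.4]
(270, 112) [727.7 -73.9  71.5]
(117, 176) [569.1 243.9  97.4]
(252, 207) [510.6 -40.2  83.3]
(150, 178) [581.8 194.   30.7]
(300, 330) [ 2.540e+02 -1.481e+02  2.000e-01]
```

View pics/rackc.png

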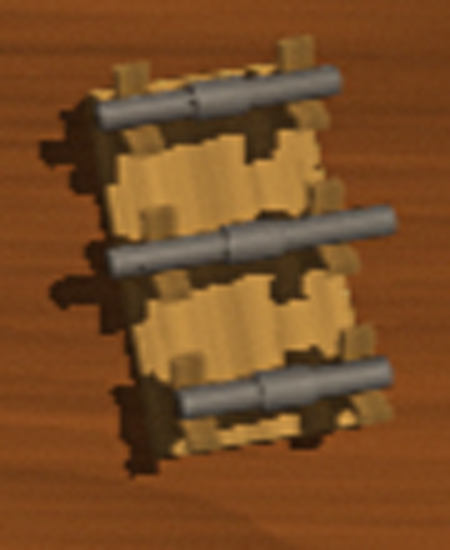

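View pics/gaugec.png

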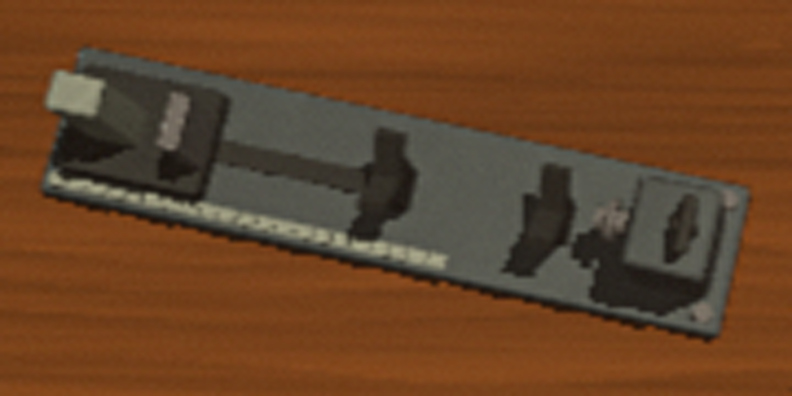

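Three candidates for the longest axle, by crop extent: the top one at (368,184) is about 48 px, the middle one at (374,214) about 58 px, and the bottom one at (380,243) about 42 px. The middle one is the longest, and the enlarged crop confirms it. Now to measure the poses.

```bash
python3 - <<'E'
from h import *
p=cv2.imread('pics/top0.png');hsv=cv2.cvtColor(p,cv2.COLOR_BGR2HSV)
d=np.load('pics/top0.npy');X=cloud('top',d)
m=((hsv[:,:,1]<70)&(hsv[:,:,2]>60)).astype(np.uint8)
r=np.zeros_like(m);r[165:265,325:415]=m[165:265,325:415]
n,l,st,ce=cv2.connectedComponentsWithStats(r)
for i in range(1,n):
    if st[i,4]<60: continue
    v,u=np.where(l==i)
    P=ray('top',np.c_[u,v],55)[:,:2]; c,(w,h),a=cv2.minAreaRect(P.astype(np.float32))
    x=np.linalg.svd(P-P.mean(0),full_matrices=False)[2][0]; t=(P-P.mean(0))@x
    ctr=P.mean(0)+x*(t.max()+t.min())/2
    zz=X[v,u]
    print(st[i],'len',t.max()-t.min(),'ctr',ctr,'dir',x,np.degrees(np.arctan2(x[1],x[0])),'rect',c,w,h,'z',np.percentile(zz[:,2],[50,95]))
# gauge: all points 10<z<110 in region, bed
R=(X[:,:,0]>430)&(X[:,:,0]<640)&(X[:,:,1]>-100)&(X[:,:,1]<290)
bed=R&(X[:,:,2]>9)&(X[:,:,2]<120)
n,l,st,ce=cv2.connectedComponentsWithStats(bed.astype(np.uint8));i=1+np.argmax(st[1:,4])
Q=X[l==i]
c,(w,h),a=cv2.minAreaRect(Q[(Q[:,2]>10)&(Q[:,2]<20)][:,:2].astype(np.float32));print('bed rect',c,w,h,a)
for lo,hi,nm in [(95,103,'grip top'),(75,84,'block/jaw top'),(55,68,'saddles/plunger')]:
    k=(Q[:,2]>lo)&(Q[:,2]<hi);print(nm,k.sum(),Q[k].mean(0).round(1))
    print(cv2.minAreaRect(Q[k][:,:2].astype(np.float32)))
E
```

```text
[344 178  49  13 279] len 107.41575215139179 ctr [ 571.06353337 -292.49321962] dir [ 0.17640759 -0.98431721] -79.83941870380737 rect (571.002685546875, -292.4831848144531) 15.825782775878906 107.42285919189453 z [56.50997691 59.97139241]
[346 206  58  14 339] len 125.48845073827465 ctr [ 507.63920761 -305.5289677 ] dir [ 0.1744204  -0.98467128] -79.95506897482753 rect (507.4913024902344, -305.579833984375) 15.421822547912598 125.447021484375 z [56.69703555 60.0742199 ]
[361 237  42  12 264] len 90.40015472621636 ctr [ 444.15369075 -318.46782216] dir [ 0.17352649 -0.9848292 ] -80.00707976998595 rect (444.3062744140625, -318.4410705566406) 15.971776962280273 90.33740234375 z [56.59160055 60.05056784]
bed rect (541.8992919921875, 106.2888412475586) 359.8744201660156 80.64115142822266 78.78589630126953
grip top 164 [550.1 149.3  98.8]
((538.8899536132812, 101.9489974975586), (315.5879821777344, 27.826038360595703), 79.59740447998047)
block/jaw top 439 [521.7   9.5  80. ]
((543.6900024414062, 93.58277130126953), (318.1442565917969, 45.95115661621094), 77.0987548828125)
saddles/plunger 319 [534.2  75.7  62.1]
((540.0211791992188, 94.85363006591797), (319.1220397949219, 43.31010055541992), 78.07366180419922)
```

```bash
cat >> h.py <<'E'
from scipy.spatial.transform import Rotation as Rn
def goal(pos,xang):
    """rel. move in cm/deg from measured pose to TCP pos, tool down, tool x at world angle xang"""
    s=get_state();R=s['eef_rot'];a=np.radians(xang)
    x=np.array([np.cos(a),np.sin(a),0]);z=np.array([0,0,-1.]);G=np.c_[x,np.cross(z,x),z]
    sh=R.T@(np.array(pos)-s['tcp_pos'])/10
    rv=Rn.from_matrix(R.T@G).as_rotvec(degrees=True)
    print('t',round(s['t'],2),'shift cm',sh.round(2),'rotvec',rv.round(2))
E
python3 - <<'E'
from h import *
goal([507.6,-305.5,170],100)
E
```

```text
t 0.15 shift cm [ 35.76 -10.23   6.08] rotvec [-6.000e-02 -6.000e-02 -7.818e+01]
```

Emit:
play_rows(
  targets=[
    [[35.8,-10.2,6.1,0,0,-78.2,0.5],[35.8,-10.2,6.1,0,0,-78.2,0.5],[35.8,-10.2,6.1,0,0,-78.2,0.5],[35.8,-10.2,6.1,0,0,-78.2,0.5],[35.8,-10.2,6.1,0,0,-78.2,0.5],[35.8,-10.2,6.1,0,0,-78.2,0.5],[35.8,-10.2,6.1,0,0,-78.2,0.5],[35.8,-10.2,6.1,0,0,-78.2,0.5],[35.8,-10.2,6.1,0,0,-78.2,0.5],[35.8,-10.2,6.1,0,0,-78.2,0.5]],
  ],
)

```text
t: 0.98
tcp_pos: [512.1, -300.9, 168.4]
eef_rot: [[-0.073, 0.997, 0.0], [0.997, 0.073, 0.003], [0.003, 0.0, -1.0]]
force: [-1.0, -1.4, 0.3]
grip_width: 0.498
```

```bash
python3 - <<'E'
from h import *
goal([507.6,-305.5,170],100)
print(get_state()['grip_width'])
E
```

```text
t 0.98 shift cm [-0.43 -0.48 -0.16] rotvec [ 0.03 -0.17 -5.81]
0.4981574167938592
```

Emit:
play_rows(
  targets=[
    [[-0.4,-0.4,0,0,0,-5.8,0.5],[-0.4,-0.4,0,0,0,-5.8,0.5],[-0.4,-0.4,0,0,0,-5.8,0.5],[-0.4,-0.4,0,0,0,-5.8,0.5]],
  ],
)

```text
t: 1.32
tcp_pos: [504.1, -310.5, 170.2]
eef_rot: [[-0.157, 0.988, -0.0], [0.988, 0.157, 0.0], [0.0, -0.0, -1.0]]
force: [0.0, 0.5, 0.7]
grip_width: 0.501
```

```bash
python3 - <<'E'
from h import *
goal([507.6,-305.5,170],100)
s=get_state();p,d=capture('wrist');cv2.imwrite('pics/w1.png',p[:,:,::-1])
T=np.eye(4);T[:3,:3]=s['eef_rot'];T[:3,3]=s['tcp_pos'];T=T@camera_params('wrist')['T_tool_cam']
X=cloud('wrist',d,T)
hsv=cv2.cvtColor(p,cv2.COLOR_RGB2HSV)
m=(hsv[:,:,1]<80)&(X[:,:,2]>46)&(X[:,:,2]<64)&(abs(X[:,:,0]-508)<30)&(abs(X[:,:,1]+305)<90)
n,l,st,ce=cv2.connectedComponentsWithStats(m.astype(np.uint8));i=1+np.argmax(st[1:,4]);print(st[i])
P=X[l==i];print(np.percentile(P[:,2],[5,50,95]))
P2=P[:,:2];x=np.linalg.svd(P2-P2.mean(0),full_matrices=False)[2][0];t=(P2-P2.mean(0))@x
print(t.max()-t.min(),P2.mean(0)+x*(t.max()+t.min())/2,np.degrees(np.arctan2(x[1],x[0])))
E
```

```text
t 1.32 shift cm [0.44 0.42 0.02] rotvec [-0.   -0.01 -0.95]
[ 274  123   20  138 2148]
[52.43161385 56.23893603 58.80684404]
126.00548799173536 [ 508.33495951 -306.09072839] -79.69288362942235
```

View pics/w1.png

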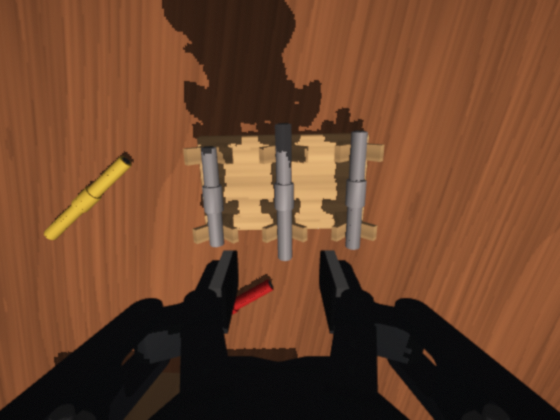

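The wrist view shows the middle axle is the longest, running from (284,123) to (285,260). It measures 126 mm, centred at (508.3,-306.1), which agrees with the top view. I'll descend over it.

```bash
python3 - <<'E'
from h import *
goal([508,-305.8,31],100.1)
E
```

```text
t 1.37 shift cm [ 0.42  0.46 13.93] rotvec [ 0.   -0.   -1.03]
```

Emit:
play_rows(
  targets=[
    [[0.4,0.45,2,0,0,-1,0.5],[0.4,0.45,5,0,0,-1,0.5],[0.4,0.45,8,0,0,-1,0.5],[0.4,0.45,10.5,0,0,-1,0.5],[0.4,0.45,12.5,0,0,-1,0.5],[0.4,0.45,13.9,0,0,-1,0.5],[0.4,0.45,13.9,0,0,-1,0.5],[0.4,0.45,13.9,0,0,-1,0.5]],
  ],
)

```text
t: 2.03
tcp_pos: [507.4, -305.7, 30.9]
eef_rot: [[-0.176, 0.984, -0.001], [0.984, 0.176, 0.001], [0.001, -0.001, -1.0]]
force: [0.7, 0.2, 0.6]
grip_width: 0.497
```

```bash
python3 - <<'E'
from h import *
goal([508,-305.8,31],100.1)
s=get_state();p,d=capture('wrist');cv2.imwrite('pics/w2.png',p[:,:,::-1])
E
```

```text
t 2.03 shift cm [-0.02  0.06 -0.01] rotvec [-0.06 -0.07  0.03]
```

View pics/w2.png

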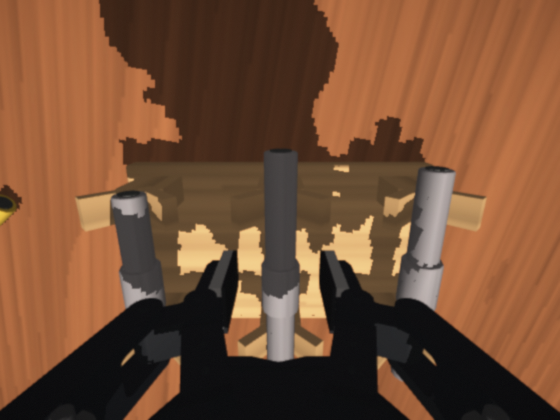

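The fingers straddle the sleeve at about (281,288), with the neighbouring axles clear. Closing now.

Emit:
play_rows(
  targets=[
    [[0,0,0,0,0,0,0],[0,0,0,0,0,0,0],[0,0,0,0,0,0,0],[0,0,0,0,0,0,0],[0,0,0,0,0,0,0],[0,0,0,0,0,0,0],[0,0,0,0,0,0,0],[0,0,0,0,0,0,0]],
  ],
)

```text
t: 2.75
tcp_pos: [508.5, -306.7, 33.0]
eef_rot: [[-0.177, 0.984, 0.001], [0.984, 0.177, -0.002], [-0.003, 0.001, -1.0]]
force: [-3.0, -0.6, 6.2]
grip_width: 0.188
```

Emit:
play_rows(
  targets=[
    [[0,0,-1,0,0,0,0],[0,0,-3,0,0,0,0],[0,0,-6,0,0,0,0],[0,0,-9,0,0,0,0],[0,0,-12,0,0,0,0],[0,0,-12,0,0,0,0],[0,0,-12,0,0,0,0]],
  ],
)

```text
t: 3.33
tcp_pos: [509.7, -306.5, 154.1]
eef_rot: [[-0.178, 0.984, 0.004], [0.984, 0.178, -0.003], [-0.004, 0.004, -1.0]]
force: [-0.2, -0.1, -2.6]
grip_width: 0.187
```

```bash
python3 - <<'E'
from h import *
s=get_state();p,d=capture('wrist');cv2.imwrite('pics/w3.png',p[:,:,::-1])
T=np.eye(4);T[:3,:3]=s['eef_rot'];T[:3,3]=s['tcp_pos'];C=camera_params('wrist')['T_tool_cam']
X=cloud('wrist',d,C)  # tool frame
m=(abs(X[:,:,1])<9)&(X[:,:,2]>-45)&(X[:,:,2]<0)&(X[:,:,0]>-20)
v,u=np.where(m);P=X[m]
print(m.sum(),P[:,0].min(),P[:,0].max())
for lo in range(0,80,10):
    k=(P[:,0]>lo)&(P[:,0]<lo+10)
    if k.sum()>5: print(lo,np.median(P[k],0).round(1),P[k][:,2].min().round(1))
goal([535.1,71.9,150],78.8)
E
```

```text
6293 -19.974196108226266 63.77605566505778
0 [  5.1  -0.2 -25.1] -38.7
10 [ 12.6  -0.2 -23.1] -38.6
20 [ 25.2   0.2 -22.9] -25.1
30 [ 34.9   0.2 -23. ] -25.2
40 [ 45.    0.2 -23. ] -25.4
50 [ 55.2   0.2 -22.9] -25.6
60 [ 62.2   0.2 -22.1] -25.0
t 3.38 shift cm [36.69  9.33  0.18] rotvec [ 0.09  0.05 21.45]
```

View pics/w3.png

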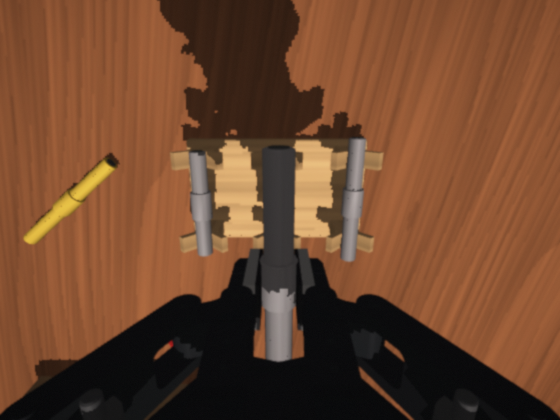

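The axle is held level: the shaft axis is about 18 mm behind the TCP and the visible end is at tool x = 64 mm, so it is centred to within about 1 mm. The other two axles are still in the rack. I'll carry it to above the cradle.

Emit:
play_rows(
  targets=[
    [[36.7,9.3,0.2,0,0,21.4,0],[36.7,9.3,0.2,0,0,21.4,0],[36.7,9.3,0.2,0,0,21.4,0],[36.7,9.3,0.2,0,0,21.4,0],[36.7,9.3,0.2,0,0,21.4,0],[36.7,9.3,0.2,0,0,21.4,0],[36.7,9.3,0.2,0,0,21.4,0],[36.7,9.3,0.2,0,0,21.4,0],[36.7,9.3,0.2,0,0,21.4,0],[36.7,9.3,0.2,0,0,21.4,0]],
  ],
)

```text
t: 4.22
tcp_pos: [532.6, 77.8, 147.4]
eef_rot: [[0.188, 0.982, -0.004], [0.982, -0.188, 0.003], [0.002, -0.004, -1.0]]
force: [-0.1, -0.8, -2.3]
grip_width: 0.191
```

Emit:
play_rows(
  targets=[
    [[0,0,0,0,0,0,0],[0,0,0,0,0,0,0],[0,0,0,0,0,0,0]],
  ],
)

```text
t: 4.47
tcp_pos: [533.8, 71.1, 148.3]
eef_rot: [[0.194, 0.981, -0.002], [0.981, -0.194, -0.0], [-0.001, -0.002, -1.0]]
force: [0.4, -0.4, -1.9]
grip_width: 0.189
```

```bash
python3 - <<'E'
from h import *
s=get_state();p,d=capture('wrist');cv2.imwrite('pics/w4.png',p[:,:,::-1])
T=np.eye(4);T[:3,:3]=s['eef_rot'];T[:3,3]=s['tcp_pos'];T=T@camera_params('wrist')['T_tool_cam']
X=cloud('wrist',d,T)
th=np.radians(78.79);g=np.array([np.cos(th),np.sin(th)]);gx=np.array([g[1],-g[0]])
o=np.array([541.9,106.3])-45*g
print('origin',o)
Y=(X[:,:,:2]-o)@g;Xg=(X[:,:,:2]-o)@gx;Z=X[:,:,2]
top=(Z>94)&(Z<104)&(abs(Xg)<30)&(Y>90);print('grip top',top.sum(),Xg[top].min(),Xg[top].max(),Y[top].min(),Y[top].max())
jaw=(Z>74)&(Z<83)&(abs(Xg)<30)&(Y>80);print('jaw',jaw.sum(),Xg[jaw].min(),Xg[jaw].max(),Y[jaw].min(),Y[jaw].max())
for y0 in (42,):
    for side in (-1,1):
        k=(abs(Y-y0)<10)&(Z>55)&(Z<72)&(Xg*side>3)&(Xg*side<40)
        if k.sum(): print('saddle',side,k.sum(),np.percentile(Xg[k],[2,98]),np.percentile(Y[k],[2,98]),Z[k].max())
bed=(Z>9)&(Z<19)&(abs(Xg)<60)
for yy in (80,110,180,210):
    k=bed&(abs(Y-yy)<4); print('bed edges',yy,Xg[k].min() if k.sum() else None,Xg[k].max() if k.sum() else None)
print('bed end',Y[bed].max())
goal([535.1,71.9,150],78.8)
E
```

```text
origin [533.15174992  62.15854419]Traceback (most recent call last):
  File "<stdin>", line 9, in <module>
    return umr_minimum(a, axis, None, out, keepdims, initial, where)
ValueError: zero-size array to reduction operation minimum which has no identity
```

View pics/w4.png

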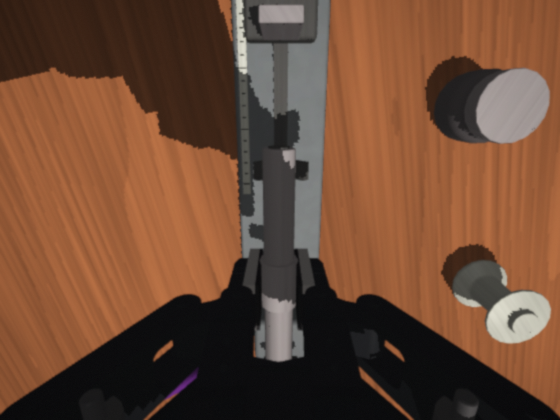

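The axle hangs over the gauge. The far saddle shows on both sides of it at about (260,168) and (304,168), and the stop jaw is at (281,14). I'll check the gauge frame numerically in this view.

```bash
python3 - <<'E'
from h import *
s=get_state();p,d=capture('wrist')
T=np.eye(4);T[:3,:3]=s['eef_rot'];T[:3,3]=s['tcp_pos'];C=camera_params('wrist')['T_tool_cam'];T=T@C
X=cloud('wrist',d,T)
th=np.radians(78.79);g=np.array([np.cos(th),np.sin(th)]);gx=np.array([g[1],-g[0]])
o=np.array([541.9,106.3])-45*g
Y=(X[:,:,:2]-o)@g;Xg=(X[:,:,:2]-o)@gx;Z=X[:,:,2]
def rep(n,k):
    print(n,k.sum(), *( [np.percentile(A[k],[1,99]).round(1) for A in (Xg,Y,Z)] if k.sum()>4 else []))
rep('jaw',(Z>74)&(Z<84)&(abs(Xg)<30)&(Y>85))
rep('sadL',(abs(Y-42)<10)&(Z>58)&(Z<72)&(Xg<-8)&(Xg>-40))
rep('sadR',(abs(Y-42)<10)&(Z>58)&(Z<72)&(Xg>8)&(Xg<40))
for yy in (70,90,110): rep('bed%d'%yy,(Z>9)&(Z<19)&(abs(Xg)<60)&(abs(Y-yy)<4))
Pt=cloud('wrist',d,C)
k=(abs(Pt[:,:,1])<9)&(Pt[:,:,2]>-45)&(Pt[:,:,2]<0)&(Pt[:,:,0]>25)&(Pt[:,:,0]<90)
rep('axle',k); print(Pt[k].max(0),Pt[k].min(0))
goal([535.1,71.9,43],78.8)
E
```

```text
jaw 893 [-13.2  13.9] [137.6 147.2] [74.5 80.7]
sadL 194 [-20.4 -13.1] [34.7 48.8] [58.9 68.2]
sadR 234 [12.8 21.5] [34.8 48.9] [58.8 67.9]
bed70 798 [-38.7  39.4] [66.6 73.7] [12.  16.9]
bed90 906 [-38.5  39.4] [86.4 93.9] [11.8 16.8]
bed110 944 [-38.5  39.4] [106.  113.9] [11.9 16.7]
axle 2935 [-7.3  6.3] [34.  72.1] [165.  173.5]
[ 63.78361226   7.21880668 -12.00860838] [ 25.00969413  -6.8380002  -25.58299877]
t 4.57 shift cm [ 0.16  0.06 10.58] rotvec [-0.05  0.03 -0.09]
```

Emit:
play_rows(
  targets=[
    [[0.15,0.1,2.5,0,0,0,0],[0.15,0.1,5,0,0,0,0],[0.15,0.1,7.5,0,0,0,0],[0.15,0.1,9,0,0,0,0],[0.15,0.1,10,0,0,0,0],[0.15,0.1,10.5,0,0,0,0],[0.15,0.1,10.5,0,0,0,0],[0.15,0.1,10.5,0,0,0,0]],
  ],
)

```text
t: 5.23
tcp_pos: [536.4, 72.8, 45.0]
eef_rot: [[0.194, 0.981, 0.001], [0.981, -0.194, 0.0], [0.0, 0.001, -1.0]]
force: [-0.3, 0.9, -1.9]
grip_width: 0.186
```

```bash
python3 - <<'E'
from h import *
goal([535.1,71.9,42],78.8)
p,d=capture('wrist');cv2.imwrite('pics/w5.png',p[:,:,::-1])
E
```

```text
t 5.23 shift cm [-0.11 -0.11  0.3 ] rotvec [ 0.06 -0.01 -0.02]
```

View pics/w5.png

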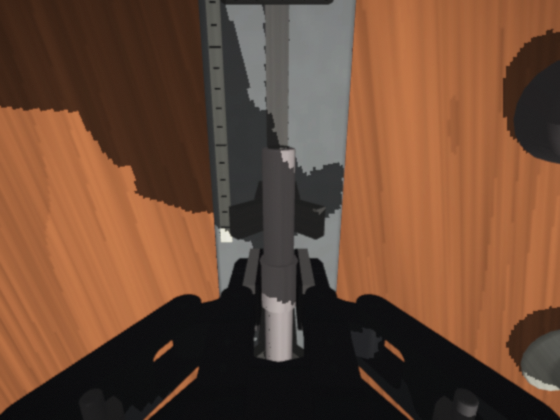

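The axle sits centrally over the V at (277,220). I'll lower it the last few millimetres.

Emit:
play_rows(
  targets=[
    [[0,-0.05,0.1,0,0,0,0],[0,-0.05,0.2,0,0,0,0],[0,-0.05,0.3,0,0,0,0],[0,-0.05,0.3,0,0,0,0]],
  ],
)

```text
t: 5.62
tcp_pos: [535.9, 73.4, 43.0]
eef_rot: [[0.193, 0.981, 0.002], [0.981, -0.193, -0.0], [0.0, 0.002, -1.0]]
force: [-2.6, -0.2, 8.2]
grip_width: 0.189
```

It touches: 8 N upward at TCP z = 43. Opening.

Emit:
play_rows(
  targets=[
    [[0,-0.05,0,0,0,0,0.5],[0,-0.05,0,0,0,0,0.5],[0,-0.05,0,0,0,0,0.5],[0,-0.05,0,0,0,0,0.5],[0,-0.05,0,0,0,0,0.5],[0,-0.05,0,0,0,0,0.5]],
  ],
)

```text
t: 6.12
tcp_pos: [534.8, 73.5, 41.2]
eef_rot: [[0.194, 0.981, -0.0], [0.981, -0.194, -0.0], [-0.0, -0.0, -1.0]]
force: [0.4, 0.8, -0.7]
grip_width: 0.498
```

Emit:
play_rows(
  targets=[
    [[0,0,-1,0,0,0,0.5],[0,0,-3,0,0,0,0.5],[0,0,-6,0,0,0,0.5],[0,0,-9,0,0,0,0.5],[0,0,-12,0,0,0,0.5],[0,0,-12,0,0,0,0.5],[0,0,-12,0,0,0,0.5]],
  ],
)

```text
t: 6.7
tcp_pos: [536.5, 73.5, 164.1]
eef_rot: [[0.194, 0.981, 0.005], [0.981, -0.194, -0.0], [0.001, 0.005, -1.0]]
force: [-0.1, -0.4, 0.1]
grip_width: 0.498
```

```bash
cat >> h.py <<'E'
th=np.radians(78.79);g=np.array([np.cos(th),np.sin(th)]);gx=np.array([g[1],-g[0]])
go=np.array([541.9,106.3])-45*g
def wg(name):
    s=get_state();p,d=capture('wrist');cv2.imwrite(f'pics/{name}.png',p[:,:,::-1])
    T=np.eye(4);T[:3,:3]=s['eef_rot'];T[:3,3]=s['tcp_pos'];T=T@camera_params('wrist')['T_tool_cam']
    X=cloud('wrist',d,T)
    return p,(X[:,:,:2]-go)@gx,(X[:,:,:2]-go)@g,X[:,:,2]
def rep(n,k,*A):
    print(n,k.sum(), *( [np.percentile(a[k],[1,50,99]).round(1) for a in A] if k.sum()>4 else []))
E
python3 - <<'E'
from h import *
p,Xg,Y,Z=wg('w6')
k=(abs(Xg)<8)&(Z>54)&(Z<72)&(Y>-60)&(Y<85)
rep('axle',k,Xg,Y,Z)
for y in range(-55,85,10): rep(y,k&(abs(Y-y)<5),Xg,Z)
rep('jaw',(Z>74)&(Z<84)&(abs(Xg)<30)&(Y>85),Xg,Y,Z)
goal([533.1+.1945*185,62.2+.981*185,170],78.8)
E
```

```text
axle 2440 [-7.8  0.6  7.4] [-49.5  19.5  74.1] [58.  66.2 69.7]
-55 15 [-5.6  0.7  7. ] [62.5 65.7 67.7]
-45 167 [-7.7 -0.2  7.1] [57.2 65.8 68.1]
-35 161 [-7.6 -0.2  7. ] [55.4 66.  68. ]
-25 158 [-5.6  0.7  6.9] [62.5 66.  67.8]
-15 160 [-5.5  0.7  6.8] [62.2 66.2 68. ]
-5 154 [-5.5  1.1  7.7] [59.8 66.2 68.1]
5 201 [-8.  -0.2  7.5] [62.7 67.9 70.1]
15 219 [-7.9 -0.2  7.4] [61.1 68.  70.3]
25 221 [-7.9  0.6  7.4] [60.3 66.5 69.6]
35 211 [-7.8 -0.2  7.3] [57.2 65.9 68.4]
45 229 [-7.7 -0.2  7.2] [57.5 65.6 68.4]
55 212 [-5.9  0.6  7.1] [61.7 66.1 68. ]
65 218 [-5.8  0.6  7. ] [61.8 66.  68.1]
75 114 [-5.8  0.6  7. ] [58.6 65.7 68.1]
jaw 765 [-12.9   0.5  13.9] [137.6 142.2 147.6] [74.4 79.  80.9]
t 6.75 shift cm [17.35  0.03 -0.77] rotvec [ 0.11 -0.01  0.04]
```

View pics/w6.png

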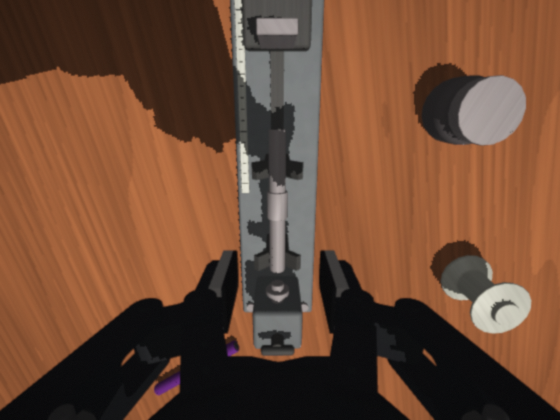

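The axle lies in both saddles: level within 0.5 mm along its length, x ≈ 0, spanning y ≈ -51 to +74. The plunger is visible at (277,287), not yet touching. I'll take a closer look at the plunger gap.

Emit:
play_rows(
  targets=[
    [[-3,0,1,0,0,0,0.5],[-6,0,3,0,0,0,0.5],[-8.5,0,5,0,0,0,0.5],[-8.5,0,5,0,0,0,0.5],[-8.5,0,5,0,0,0,0.5],[-8.5,0,5,0,0,0,0.5]],
  ],
)

```text
t: 7.25
tcp_pos: [517.8, -9.6, 110.7]
eef_rot: [[0.194, 0.981, -0.002], [0.981, -0.194, 0.001], [0.0, -0.002, -1.0]]
force: [-0.4, 1.0, 0.5]
grip_width: 0.507
```

```bash
python3 - <<'E'
from h import *
p,Xg,Y,Z=wg('w7')
cv2.imwrite('pics/w7c.png',cv2.resize(p[80:320,200:360,::-1],None,fx=2.5,fy=2.5,interpolation=cv2.INTER_CUBIC)[:600])
k=(abs(Xg)<4)
# profile along column
c=np.median(np.where(k&(Z>60)&(abs(Y)<40))[1]).astype(int);print('col',c)
for r in range(90,330,3): print(r,Y[r,c].round(1),Z[r,c].round(1),Xg[r,c].round(1),p[r,c])
E
```

```text
col 280
90 15.2 68.5 -0.2 [174 166 164]
93 13.5 69.3 -0.2 [176 168 166]
96 11.9 69.2 -0.2 [178 169 167]
99 10.2 69.6 -0.2 [179 170 167]
102 8.6 67.7 -0.2 [181 172 170]
105 7.0 68.5 -0.2 [182 172 170]
108 5.3 69.1 -0.2 [185 175 173]
111 3.6 68.5 -0.2 [185 176 175]
114 2.0 69.7 -0.2 [188 178 176]
117 0.3 69.2 -0.2 [174 165 163]
120 -1.5 66.6 -0.2 [179 169 167]
123 -3.3 66.5 -0.2 [179 170 167]
126 -5.0 66.6 -0.1 [179 168 167]
129 -6.7 68.1 -0.1 [180 170 168]
132 -8.5 67.4 -0.1 [179 170 168]
135 -10.4 66.1 -0.1 [179 171 168]
138 -12.1 67.0 -0.1 [180 171 168]
141 -13.9 66.9 -0.1 [181 172 170]
144 -15.6 67.3 -0.1 [172 163 161]
147 -17.7 65.6 -0.1 [66 62 62]
150 -19.4 66.3 -0.1 [64 61 60]
153 -21.2 66.6 -0.1 [65 61 61]
156 -23.0 67.3 -0.1 [64 59 60]
159 -25.0 66.4 -0.1 [63 59 59]
162 -26.7 67.4 -0.1 [63 59 60]
165 -28.6 67.2 -0.1 [64 61 60]
168 -30.5 66.9 -0.1 [63 59 59]
171 -32.3 67.6 -0.1 [63 59 59]
174 -34.4 66.7 -0.1 [62 59 59]
177 -36.4 66.4 -0.0 [63 60 60]
180 -38.2 67.3 -0.0 [63 60 59]
183 -40.0 67.6 -0.0 [63 59 59]
186 -42.2 66.7 -0.0 [62 59 59]
189 -44.1 67.0 -0.0 [62 58 58]
192 -4
[... 744 characters left out ...]
1.0 79.9 0.1 [131 133 132]
267 -93.0 80.2 0.1 [129 131 130]
270 -95.1 80.4 0.1 [128 129 129]
273 -98.1 79.0 0.1 [127 130 129]
276 -99.1 81.0 0.1 [127 130 129]
279 -102.0 80.1 0.1 [123 127 126]
282 -103.8 80.9 0.1 [62 63 63]
285 -106.4 80.2 0.1 [34 33 33]
288 -105.7 84.8 0.1 [27 26 26]
291 -106.7 86.6 0.1 [28 28 26]
294 -105.8 91.3 0.1 [28 28 26]
297 -106.8 93.0 0.1 [57 56 53]
300 -107.5 95.1 0.1 [55 53 51]
303 -108.8 96.3 0.1 [45 44 43]
306 -110.5 97.0 0.1 [70 69 66]
309 -111.7 98.3 0.1 [87 85 82]
312 -114.4 97.6 0.1 [86 77 71]
315 -193.0 -0.3 0.8 [172 104  64]
318 -196.4 0.1 0.8 [172 104  64]
321 -199.1 1.2 0.8 [172 105  65]
324 -203.4 0.4 0.8 [168 102  62]
327 -207.6 -0.2 0.8 [164  99  60]
```

View pics/w7c.png

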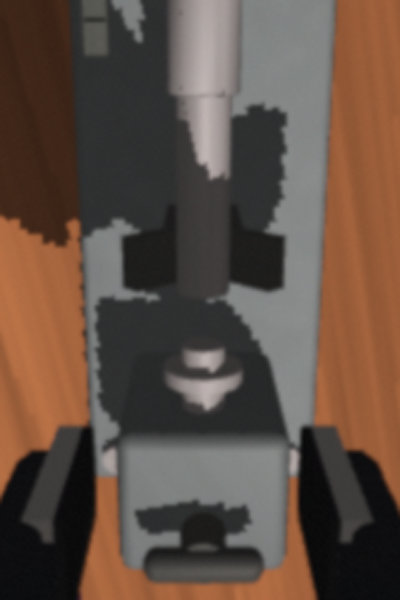

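The plunger tip is at y ≈ -66.5 and the axle end at ≈ -51.1. The collar's back is at about -76 and the block face at -84, so the full 8 mm is free. The axle is about 125.3 mm long, so half travel needs the jaw face at y ≈ 54.8. It is at 137.6 now, so the stop has to move about 83 mm. Next I go to the grip.

```bash
python3 - <<'E'
from h import *
q=go+g*185.6+gx*0.4;print(q)
goal([*q,150],78.8)
E
```

```text
[569.62578984 244.13976414]
t 7.3 shift cm [25.86  0.12 -3.86] rotvec [-0.02 -0.02  0.06]
```

Emit:
play_rows(
  targets=[
    [[3,0.1,-2.5,0,0,0,0.5],[7,0.1,-4,0,0,0,0.5],[11,0.1,-4,0,0,0,0.5],[15,0.1,-4,0,0,0,0.5],[19,0.1,-4,0,0,0,0.5],[22.5,0.1,-4,0,0,0,0.5],[25.3,0.1,-4,0,0,0,0.5],[25.8,0.1,-4,0,0,0,0.5],[25.8,0.1,-4,0,0,0,0.5],[25.8,0.1,-4,0,0,0,0.5]],
  ],
)

```text
t: 8.13
tcp_pos: [568.9, 243.8, 151.4]
eef_rot: [[0.192, 0.981, 0.0], [0.981, -0.192, -0.0], [-0.0, 0.0, -1.0]]
force: [-0.8, -0.7, 1.2]
grip_width: 0.503
```

```bash
python3 - <<'E'
from h import *
p,Xg,Y,Z=wg('w8')
rep('grip',(Z>94)&(Z<104)&(abs(Xg)<30)&(Y>150),Xg,Y,Z)
q=go+g*185.6+gx*0.4
goal([*q,59],78.8)
E
```

```text
grip 959 [-8.8  0.4 10.3] [174.3 187.5 198.8] [ 94.7  98.9 100.4]
t 8.18 shift cm [0.14 0.05 9.25] rotvec [0.   0.03 0.07]
```

View pics/w8.png

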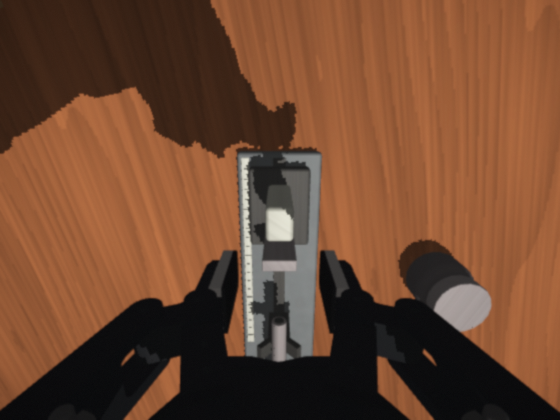

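The grip's light top is at (280,224), with measured centre x ≈ 0.7, y ≈ 186. Descending onto it.

Emit:
play_rows(
  targets=[
    [[0.15,0.1,2,0,0,0,0.5],[0.15,0.1,4,0,0,0,0.5],[0.15,0.1,6,0,0,0,0.5],[0.15,0.1,8,0,0,0,0.5],[0.15,0.1,9.2,0,0,0,0.5],[0.15,0.1,9.2,0,0,0,0.5],[0.15,0.1,9.2,0,0,0,0.5],[0.15,0.1,9.2,0,0,0,0.5]],
  ],
)

```text
t: 8.85
tcp_pos: [571.3, 243.5, 60.5]
eef_rot: [[0.195, 0.981, 0.001], [0.981, -0.195, 0.0], [0.0, 0.001, -1.0]]
force: [1.2, 0.2, -0.4]
grip_width: 0.499
```

Emit:
play_rows(
  targets=[
    [[0,0,0,0,0,0,0],[0,0,0,0,0,0,0],[0,0,0,0,0,0,0],[0,0,0,0,0,0,0],[0,0,0,0,0,0,0],[0,0,0,0,0,0,0]],
  ],
)

```text
t: 9.35
tcp_pos: [569.7, 244.6, 60.9]
eef_rot: [[0.193, 0.981, -0.0], [0.981, -0.193, 0.001], [0.0, -0.001, -1.0]]
force: [-5.2, -1.5, 6.7]
grip_width: 0.226
```

```bash
cat >> h.py <<'E'
def tg():
    s=get_state();q=s['tcp_pos'][:2]-go;f=s['force']
    print('t',round(s['t'],2),'gauge x,y',(q@gx).round(2),(q@g).round(2),'z',s['tcp_pos'][2].round(2),'Fx,Fy',(f[:2]@gx).round(2),(f[:2]@g).round(2),'grip',s['grip_width'])
E
python3 -c "
from h import *
tg()"
```

```text
t 9.35 gauge x,y 0.38 186.05 z 60.9 Fx,Fy -4.81 -2.43 grip 0.22640068899783303
```

The stop is gripped. I'll slide it in stages, starting with 58 mm.

Emit:
play_rows(
  targets=[
    [[-0.4,0,0,0,0,0,0],[-1.1,0,0,0,0,0,0],[-1.8,0,0,0,0,0,0],[-2.5,0,0,0,0,0,0],[-3.2,0,0,0,0,0,0],[-3.9,0,0,0,0,0,0],[-4.6,0,0,0,0,0,0],[-5.2,0,0,0,0,0,0],[-5.6,0,0,0,0,0,0],[-5.8,0,0,0,0,0,0]],
  ],
)

```text
t: 10.18
tcp_pos: [559.1, 190.8, 61.0]
eef_rot: [[0.191, 0.982, 0.001], [0.982, -0.191, 0.007], [0.007, -0.0, -1.0]]
force: [-3.0, 13.5, 3.3]
grip_width: 0.222
```

```bash
python3 -c "
from h import *
tg()"
```

```text
t 10.18 gauge x,y 0.44 131.23 z 60.96 Fx,Fy -5.53 12.64 grip 0.22217163410269195
```

Emit:
play_rows(
  targets=[
    [[-0.2,0,0,0,0,0,0],[-0.4,0,0,0,0,0,0],[-0.6,0,0,0,0,0,0],[-0.8,0,0,0,0,0,0],[-1.0,0,0,0,0,0,0],[-1.2,0,0,0,0,0,0],[-1.4,0,0,0,0,0,0],[-1.6,0,0,0,0,0,0],[-1.8,0,0,0,0,0,0],[-1.8,0,0,0,0,0,0]],
  ],
)

```text
t: 11.02
tcp_pos: [555.6, 173.5, 60.9]
eef_rot: [[0.191, 0.982, 0.001], [0.982, -0.191, 0.007], [0.007, -0.0, -1.0]]
force: [-3.2, 13.2, 3.5]
grip_width: 0.223
```

```bash
python3 -c "
from h import *
tg()
p,d=capture('wrist');cv2.imwrite('pics/w9.png',p[:,:,::-1])
p,d=capture('scene');cv2.imwrite('pics/s9.png',cv2.resize(p[180:350,250:410,::-1],None,fx=3.5,fy=3.5))
p,d=capture('top');cv2.imwrite('pics/t9.png',cv2.resize(p[140:250,100:290,::-1],None,fx=4,fy=4))
tg()"
```

```text
t 11.02 gauge x,y 0.41 113.56 z 60.91 Fx,Fy -5.75 12.32 grip 0.22298468776965033
t 11.17 gauge x,y 0.44 113.57 z 60.92 Fx,Fy -5.28 11.07 grip 0.2225164734370256
```

View pics/s9.png

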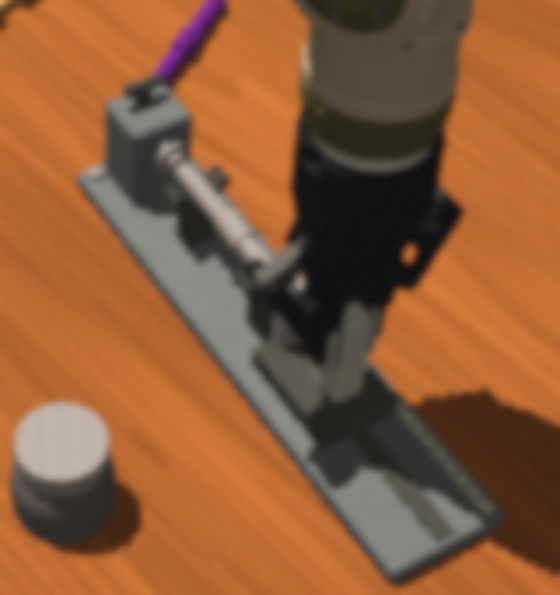

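View pics/t9.png

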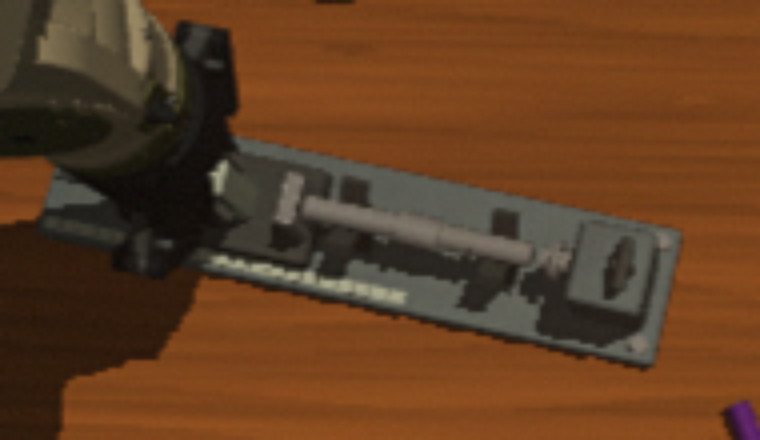

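Both views show the jaw against the axle's far end, at about (290,200) in the top crop. The axle is moving, with a few millimetres left to the plunger tip at (545,258). I'll go on gently.

Emit:
play_rows(
  targets=[
    [[-0.1,0,0,0,0,0,0],[-0.2,0,0,0,0,0,0],[-0.3,0,0,0,0,0,0],[-0.4,0,0,0,0,0,0],[-0.5,0,0,0,0,0,0]],
  ],
)

```text
t: 11.58
tcp_pos: [554.7, 169.0, 60.9]
eef_rot: [[0.191, 0.982, 0.001], [0.982, -0.191, 0.008], [0.008, -0.0, -1.0]]
force: [-3.1, 14.9, 4.5]
grip_width: 0.22
```

Emit:
play_rows(
  targets=[
    [[-0.1,0,0,0,0,0,0],[-0.2,0,0,0,0,0,0],[-0.2,0,0,0,0,0,0]],
  ],
)

```text
t: 11.83
tcp_pos: [554.4, 167.3, 60.9]
eef_rot: [[0.191, 0.982, 0.001], [0.982, -0.191, 0.008], [0.008, -0.0, -1.0]]
force: [-3.3, 14.2, 3.4]
grip_width: 0.227
```

```bash
python3 -c "
from h import *
tg()
p,d=capture('top');cv2.imwrite('pics/t10.png',cv2.resize(p[190:240,200:280,::-1],None,fx=9,fy=9,interpolation=cv2.INTER_CUBIC))
tg()"
```

```text
t 11.83 gauge x,y 0.43 107.25 z 60.92 Fx,Fy -6.0 13.31 grip 0.22710980229160993
t 11.88 gauge x,y 0.43 107.23 z 60.91 Fx,Fy -6.2 15.34 grip 0.22818013161581174
```

View pics/t10.png

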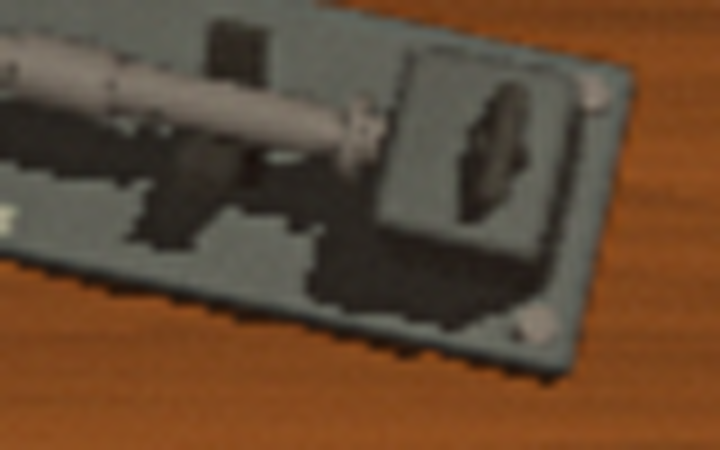

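The axle end is about at the tip; the travel so far is 78.8 mm against an estimated 79 at first touch. I'll add about 3 mm, then let go and check the collar gap close up.

Emit:
play_rows(
  targets=[
    [[-0.05,0,0,0,0,0,0],[-0.1,0,0,0,0,0,0],[-0.15,0,0,0,0,0,0],[-0.2,0,0,0,0,0,0],[-0.25,0,0,0,0,0,0],[-0.3,0,0,0,0,0,0],[-0.35,0,0,0,0,0,0],[-0.35,0,0,0,0,0,0]],
  ],
)

```text
t: 12.55
tcp_pos: [553.9, 164.7, 60.9]
eef_rot: [[0.19, 0.982, 0.002], [0.982, -0.19, 0.01], [0.01, -0.0, -1.0]]
force: [-1.4, 18.7, 2.2]
grip_width: 0.227
```

```bash
python3 -c "
from h import *
tg()
p,d=capture('top');cv2.imwrite('pics/t11.png',cv2.resize(p[190:240,200:280,::-1],None,fx=9,fy=9,interpolation=cv2.INTER_CUBIC))
tg()"
```

```text
t 12.55 gauge x,y 0.44 104.63 z 60.94 Fx,Fy -5.06 18.06 grip 0.226970716215009
t 12.6 gauge x,y 0.42 104.63 z 60.93 Fx,Fy -5.92 18.42 grip 0.2258243842158744
```

View pics/t11.png

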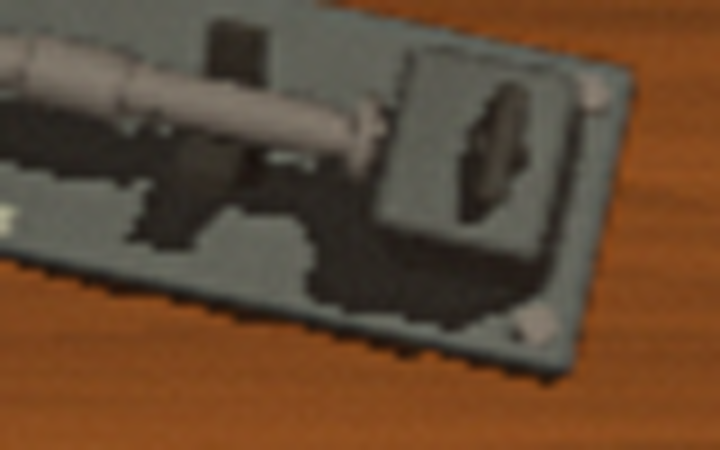

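The force has risen from about 13.5 to about 18.2 N. That puts the plunger at about 4 N and 2.5 mm, and the travel gives the same. A little more.

Emit:
play_rows(
  targets=[
    [[-0.05,0,0,0,0,0,0],[-0.1,0,0,0,0,0,0],[-0.15,0,0,0,0,0,0],[-0.17,0,0,0,0,0,0],[-0.17,0,0,0,0,0,0]],
  ],
)

```text
t: 13.02
tcp_pos: [553.7, 163.5, 60.9]
eef_rot: [[0.19, 0.982, 0.002], [0.982, -0.19, 0.01], [0.011, -0.0, -1.0]]
force: [-1.8, 19.4, 3.0]
grip_width: 0.231
```

```bash
python3 -c "
from h import *
tg()"
```

```text
t 13.02 gauge x,y 0.44 103.35 z 60.93 Fx,Fy -5.49 18.71 grip 0.2308001198017685
```

That is 82.7 mm of travel. I'll unload the arm first, backing the command off without sliding the stop, then open.

Emit:
play_rows(
  targets=[
    [[0.1,0,0,0,0,0,0],[0.2,0,0,0,0,0,0],[0.3,0,0,0,0,0,0],[0.4,0,0,0,0,0,0],[0.4,0,0,0,0,0,0]],
  ],
)

```text
t: 13.43
tcp_pos: [553.6, 163.4, 60.9]
eef_rot: [[0.192, 0.981, 0.0], [0.981, -0.192, 0.003], [0.003, -0.0, -1.0]]
force: [-4.6, 5.1, 5.9]
grip_width: 0.227
```

```bash
python3 -c "
from h import *
tg()"
```

```text
t 13.43 gauge x,y 0.42 103.32 z 60.88 Fx,Fy -5.54 4.08 grip 0.2265822159540282
```

The force dropped to 4 N and the stop stayed put (103.32). Opening, rising and looking.

Emit:
play_rows(
  targets=[
    [[0.1,0,0,0,0,0,0.5],[0.1,0,0,0,0,0,0.5],[0.1,0,0,0,0,0,0.5],[0.1,0,0,0,0,0,0.5],[0.1,0,0,0,0,0,0.5],[0.1,0,0,0,0,0,0.5]],
  ],
)

```text
t: 13.93
tcp_pos: [554.5, 162.5, 59.2]
eef_rot: [[0.194, 0.981, -0.0], [0.981, -0.194, -0.0], [-0.0, -0.0, -1.0]]
force: [0.6, 0.2, 0.9]
grip_width: 0.501
```

Emit:
play_rows(
  targets=[
    [[0,0,-1,0,0,0,0.5],[0,0,-3,0,0,0,0.5],[0,0,-6,0,0,0,0.5],[-3,0,-8,0,0,0,0.5],[-7,0,-8,0,0,0,0.5],[-11,0,-8,0,0,0,0.5],[-15,0,-8,0,0,0,0.5],[-17.5,0,-6.5,0,0,0,0.5],[-17.5,0,-5.2,0,0,0,0.5],[-17.5,0,-5.2,0,0,0,0.5]],
  ],
)

```text
t: 14.77
tcp_pos: [518.9, -10.5, 110.0]
eef_rot: [[0.197, 0.98, -0.003], [0.98, -0.197, 0.0], [-0.0, -0.003, -1.0]]
force: [-0.2, 0.6, 0.0]
grip_width: 0.499
```

Emit:
play_rows(
  targets=[
    [[0,0,0,0,0,0,0.5],[0,0,0,0,0,0,0.5],[0,0,0,0,0,0,0.5]],
  ],
)

```text
t: 15.02
tcp_pos: [521.4, -8.3, 112.3]
eef_rot: [[0.192, 0.981, 0.002], [0.981, -0.192, -0.0], [0.0, 0.002, -1.0]]
force: [-0.7, 0.3, 0.1]
grip_width: 0.504
```

```bash
python3 - <<'E'
from h import *
tg()
p,Xg,Y,Z=wg('w12')
cv2.imwrite('pics/w12c.png',cv2.resize(p[80:320,200:360,::-1],None,fx=2.5,fy=2.5,interpolation=cv2.INTER_CUBIC)[:600])
rep('axle',(abs(Xg)<8)&(Z>62)&(Z<69)&(Y>-60)&(Y<50),Xg,Y,Z)
rep('jaw',(Z>74)&(Z<84)&(abs(Xg)<20)&(Y>20)&(Y<80),Xg,Y,Z)
for c in (276,280):
  for r in range(195,262,2): print(c,r,Y[r,c].round(1),Z[r,c].round(1),p[r,c])
E
```

```text
t 15.02 gauge x,y 2.13 -71.44 z 112.3 Fx,Fy -0.72 0.18 grip 0.5040350574808631
axle 3909 [-7.2  0.6  7.4] [-58.5   2.7  49.2] [62.3 66.3 68.9]
jaw 685 [-13.    0.7  14.3] [54.7 56.6 59.3] [74.3 78.9 80.7]
276 195 -46.7 67.0 [63 60 59]
276 197 -47.6 68.4 [64 61 60]
276 199 -49.2 67.5 [63 60 60]
276 201 -50.7 67.2 [64 60 60]
276 203 -52.1 67.1 [64 60 60]
276 205 -53.5 67.0 [63 60 60]
276 207 -55.1 66.3 [71 67 67]
276 209 -56.3 66.9 [149 141 139]
276 211 -57.7 67.0 [171 162 159]
276 213 -59.2 66.7 [190 179 177]
276 215 -60.3 67.5 [190 179 177]
276 217 -61.7 67.7 [190 180 177]
276 219 -63.5 66.5 [190 180 177]
276 221 -64.7 67.2 [191 180 178]
276 223 -66.2 67.1 [190 180 177]
276 225 -68.3 65.3 [191 180 178]
276 227 -69.4 66.3 [190 180 177]
276 229 -70.5 67.2 [182 172 170]
276 231 -72.1 66.9 [183 174 171]
276 233 -74.3 65.2 [181 171 169]
276 235 -75.6 65.4 [121 115 112]
276 237 -76.7 66.4 [63 59 59]
276 239 -76.6 70.0 [79 74 73]
276 241 -77.8 70.4 [172 162 160]
276 243 -78.8 71.6 [183 173 171]
276 245 -79.7 72.7 [156 146 146]
276 247 -83.7 67.5 [53 52 51]
276 249 -84.1 69.8 [40 40 41]
276 
[... 555 characters left out ...]
80 219 -63.3 67.0 [172 163 161]
280 221 -65.1 66.1 [171 162 160]
280 223 -66.1 67.3 [171 163 160]
280 225 -67.8 66.7 [171 163 160]
280 227 -69.1 66.9 [171 161 159]
280 229 -71.4 64.9 [166 158 155]
280 231 -72.9 65.0 [165 157 154]
280 233 -73.5 66.9 [164 156 153]
280 235 -75.7 65.3 [126 119 117]
280 237 -77.2 65.2 [60 57 56]
280 239 -76.1 71.0 [90 84 83]
280 241 -77.6 70.8 [176 166 163]
280 243 -79.1 70.8 [182 173 170]
280 245 -80.2 71.7 [146 139 135]
280 247 -84.3 66.3 [45 45 45]
280 249 -83.6 70.7 [39 41 40]
280 251 -84.5 72.0 [40 41 41]
280 253 -83.6 76.7 [41 42 42]
280 255 -84.4 77.9 [59 60 60]
280 257 -85.7 78.3 [81 82 83]
280 259 -86.5 79.5 [101 103 103]
280 261 -87.3 80.6 [123 125 125]
```

View pics/w12c.png

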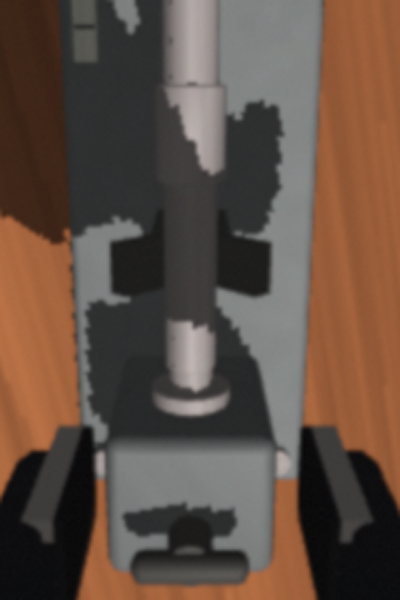

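The collar now sits at y ≈ -76 to -80 (it was -72 to -76), the axle end is at about -70.5 and the jaw face at 54.7. That is about 4 mm of press, half of the travel, with the shaft still seated (top at 67 mm). I'll rise clear, do a last check and hand in.

Emit:
play_rows(
  targets=[
    [[0,0,-2,0,0,0,0.5],[0,0,-5,0,0,0,0.5],[0,0,-7,0,0,0,0.5],[0,0,-7,0,0,0,0.5],[0,0,-7,0,0,0,0.5],[0,0,-7,0,0,0,0.5]],
  ],
)

```text
t: 15.57
tcp_pos: [520.5, -8.5, 181.1]
eef_rot: [[0.193, 0.981, 0.0], [0.981, -0.193, -0.0], [-0.0, 0.0, -1.0]]
force: [-0.3, 0.2, -0.1]
grip_width: 0.5
```

```bash
python3 - <<'E'
from h import *
tg()
p,Xg,Y,Z=wg('w13')
for y in (-50,-30,-10,30,45): rep(y,(abs(Xg)<9)&(abs(Y-y)<4)&(Z>60)&(Z<72),Xg,Z)
rep('collar',(abs(Xg)<4)&(Z>68.5)&(Z<73)&(Y<-68)&(Y>-83),Xg,Y,Z)
p,d=capture('top');cv2.imwrite('pics/t13.png',p[:,:,::-1])
print(hand_in())
E
```

```text
t 15.57 gauge x,y 1.3 -71.75 z 181.1 Fx,Fy -0.34 0.13 grip 0.5001933115907374
-50 144 [-7.5  0.3  7.4] [61.  66.  67.8]
-30 152 [-5.9  1.1  7.2] [60.6 66.1 67.9]
-10 199 [-7.4  1.   8.6] [63.1 67.8 69.9]
30 189 [-6.3  0.9  7.4] [60.7 66.  68.2]
45 211 [-6.3  0.9  7.2] [60.5 65.9 68.4]
collar 44 [-3.2  0.3  3.9] [-80.8 -78.5 -76.8] [69.4 70.8 72.6]
the job is handed in; nothing more can be done
None
```

View pics/t13.png

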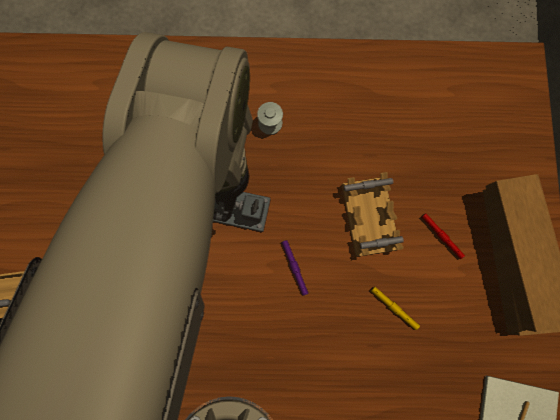

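The longest axle is in both saddles of the gauge, and the stop holds it against the plunger, pressed in about half-way. I handed the job in at about 15.6 s of the 64 s allowed; `hand_in()` gives no verdict.

What I did: I took the middle axle from the rack (about 125–126 mm long, against about 107 and 90 mm for the others). I laid it in the V-saddles with the plunger clear by about 15 mm, then let go. I slid the stop about 83 mm by its grip, unloaded the arm and opened the fingers.

Last checks:
- **Axle seating:** it is level and central to within about 1 mm along its length.
- **Plunger:** the collar moved from about -76 to -80 mm at its back face. That is about 4 mm of the 8 mm travel, or roughly 5.5 N by the spring rate.
- **Stop:** the jaw face is at y = 54.7 mm, so the stop's travel is about 95 mm. It did not shift when I unloaded the arm.
- **Force cross-check:** the push force rose about 5 N over the sliding friction, roughly in line with that. No check disagreed.
- **Bystanders:** the two shorter axles, the hub and the look-alikes look unmoved in the last top view. The jar was hidden by the arm there, so I did not recheck it at the end, but nothing came near it.

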